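# Clear the way and move a slide tray off the warmer with a lifter

## Task

The slides are dry: move the slide tray from the glass-topped slide warmer to the aluminium cooling plate, where it must lie flat and wholly on the plate between the white guides. First clear away the vial that someone left standing on the glass in front of the tray, and stand it upright on bare worktop. Pick the tray up only on the blade of the steel lifter, slid under it from the front (never with the fingers), keep it level because the slides lie loose, do not lean hard on the glass or knock over or shift the other things, and lay the lifter back flat on the worktop when the tray is down.

Things in the scene. Friction and masses are not known exactly. Their poses are not given: they have to be found in the camera images.
- warmer: fixed slide warmer: white box, black glass top, 180 mm deep (x) x 200 wide (y). Origin: centre of its underside; x runs from its front (grey panel with display and knob) to its back, z up. The glass is at z = 0.044, x -0.084..0.084, y -0.094..0.094; a steel stop rail, 11 mm high, stands at the back, x 0.077..0.083.
- cooling_plate: fixed finned aluminium plate, 130 mm deep (x) x 184 wide (y). Origin: centre of its underside; x runs from open front to back. Flat top at z = 0.030, x -0.065..0.065. White side guides 9 mm high lean outward, inner faces at y = +-0.075 at the foot, x -0.038..0.062; white back strip, front face at x = 0.058. A tray in place has its origin near (-0.003, 0, 0.030), x axes alike.
- slide_tray: aluminium tray with five stained glass slides, 92 mm (x) x 140 (y) x 12 high, about 130 g. Origin: centre of its underside; x runs from front to back on the warmer, z up. It stands on runners 6 mm wide and 4.5 mm high along its short sides, at y = +-0.065; between them its floor's underside is 4.5 mm above the support, open at the front.
- lifter: steel lifter (cranked spatula), 190 g. Origin: centre of the blade's underside; x runs from handle to tip, z up. Blade 88 mm long (x), 80 wide, 2.5 thick; from its rear edge a neck 26 mm wide rises steeply to the black handle, level from x = -0.066 to -0.178 at z 0.038..0.056, 20 mm wide. It stands by itself on its blade.
- lifter_grip (a point): grip point in the handle of the lifter, 88 mm behind the centre of its blade and 47 mm above the blade's underside
- lifter_tip (a point): middle of the front edge of the lifter's blade, at its underside
- vial: glass infusion vial with grey cap, white and green label, 43 mm diameter, 98 mm high, about 90 g. Origin at the centre of its underside, z up. It stands on the glass of the warmer in front of the tray.
- kidney_dish: bystander: grey kidney dish on the left of the worktop, 109 x 215 x 38 mm, origin at the centre of its underside
- jar_yellow: bystander: yellow jar with blue lid at the back left, 55 mm diameter, 65 mm high, origin at the centre of its underside
- ointment_tube: bystander: white and green ointment tube lying at the front left, 33 x 101 x 27 mm, origin at the centre of its underside
- carton: bystander: small flat white and red carton, 40 x 71 x 17 mm, lying on the worktop between the warmer and the cooling plate, origin at the centre of its underside

How it is judged (in metres and radians):
On the way, in this order (a step that is already met when the one before it is completed fails the run):
1. the vial stands upright on bare worktop, let go, while the tray is still on the warmer (height (world z) of vial below 0.008 m and angle between vial's own z axis and vertical below 0.1 rad and contact force between the fingers and vial below 0.3 N and z of slide_tray in the frame of warmer below 0.05 m), for 0.2 s.
2. the tray is lifted clear on the lifter (z of slide_tray in the frame of warmer above 0.058 m and contact force between lifter and slide_tray above 0.4 N and contact force between slide_tray and warmer below 0.1 N), for 0.2 s.
At the end, for the whole second after the job is handed in: the tray lies flat on the cooling plate (within 2 degrees) between the side guides and in front of the back strip, on the plate with its whole depth; the lifter has left it and lies flat on the worktop; the vial stands upright on the worktop; all at rest (x of slide_tray in the frame of cooling_plate between -0.021 and 0.015 m and y of slide_tray in the frame of cooling_plate between -0.008 and 0.008 m and z of slide_tray in the frame of cooling_plate between 0.027 and 0.033 m and angle between slide_tray's own z axis and vertical below 0.04 rad and angle between the x axis of slide_tray and the x axis of cooling_plate, either way round below 0.15 rad and contact force between lifter and slide_tray below 0.1 N and linear speed of each of slide_tray, lifter, vial below 0.01 m/s and height (world z) of each of lifter, vial below 0.008 m and angle between each of lifter, vial's own z axis and vertical below 0.1 rad); the robot touches nothing.
It fails at once if the fingers touch the slide tray (contact force between the fingers and slide_tray above 1 N).
It fails at once if the tray is tilted by more than 15 degrees (angle between slide_tray's own z axis and vertical above 0.26 rad).
It fails at once if the vial is tipped over (angle between vial's own z axis and vertical above 0.7 rad).
It fails at once if the lifter is pressed on the glass of the warmer with more than 30 N (contact force between lifter and warmer above 30 N).
It fails at once if a bystander is shifted by more than 30 mm (distance of any of kidney_dish, jar_yellow, ointment_tube, carton from where it was at the start of the episode above 0.03 m).
It also fails if it takes over 72 s, if anything falls off the work surface, if the arm or the gripper's body presses on something with over 40 N, if the wrist force passes 120 N, or if a joint passes its speed limit or range.

## Robot

A 6-joint arm with a two-finger parallel gripper is mounted at the origin on a cart in front of the work surface, level with it; the furniture and walls round the work are solid. World frame = base frame: x ahead of the robot, y to its left, z up, the work surface at z = 0. Lengths are in mm, angles in rad, forces in N, time in s.
With the tool pointing down it reaches from about 350 to 775 mm from the base axis. Payload 7.3 kg.
Tool frame: the origin (TCP) lies at the very end of the fingers, on their centre line; the grasp point (between the pads) lies 19 mm behind it; z points along the fingers, y is the line along which they close (so a half turn about z gives the same grasp; the last joint's range is limited). The gripper opens to 92 mm and grips with 3 to 60 N. Pads are 19 mm wide; open, the fingers measure 130 mm over their backs; the gripper's body (75 mm by 190 mm) begins 47 mm behind the grasp point.
Start: joints at [-1.248, 0.342, 1.524, -0, 1.275, -0.146], TCP at [237.228, -468.367, 226.741] pointing down, gripper open.
Joint ranges: [-2.53, 2.53], [-0.77, 2.02], [0.04, 2.7], [-1, 4.14], [0.28, 2.66], [-3.11, 3.11]. Speed limits (rad/s): [2.57, 2.57, 3.14, 3.14, 3.14, 3.14].

## Interface

Orientations are given as [roll, pitch, yaw] about the fixed x, y, z axes, in that order (R = Rz(yaw) Ry(pitch) Rx(roll)).
In Python, from plant import get_obs, optics, ticket, finder gives the robot as it stands.
- The arm moves only by the tool send_rows, never from a script. Its arguments are lists of equal length, an entry for each row: "offset": the shift along the tool's x, y, z scaled (see below), a list of three; "delta_rot": the turn, a rotation vector about the tool's x, y, z scaled (see below), a list of three. In form: {"offset": [[dx, dy, dz], ...], "delta_rot": [[rx, ry, rz], ...]}. A call has 1 to 8 rows; each row is the pose to reach, as a shift and turn from the pose commanded when the call began, along the tool's axes at that moment, turning the shorter way round; what a row does not reach only later rows make up. The controller multiplies each number of a shift by 120 mm and each number of a turn by 360 degrees. A row lasts 1/8 s, in which the tool goes at most 62.5 mm and 10.7 degrees, less where a joint would pass 70% of its speed; a pose out of reach is approached as far as the arm can. A call with a number of a shift or a turn outside -1 to 1 is refused whole. A call with a gripper value outside its range is refused whole. "grip" is the opening, from 0 (shut) to 1 (fully open), set as the call begins (left out, the last holds). The fingers move at their own pace and stop on an object; the grip force is fixed at half the most. Time passes only in rows, so rows that repeat a pose let the fingers close. It gives the time, the measured TCP pose, the force, the opening and the grip force at its end, in the units of the state.
- get_obs(): the state, without advancing time (a new reading comes with each control period).
- optics.capture(name): name is "scene" or "top"; returns the picture (420x560x3 uint8, red, green, blue); there is no depth.
- optics.get_calibration(name): a dict with "fx", "fy", "cx", "cy" (pixels), "world_from_camera" (4x4, takes a point from camera to world coordinates). Camera axes: x right, y down, z forward; pixel columns grow to the right and rows downward; lengths in mm; the calibration is good to about 2 mm. A picture is of the moment at which its call begins. get_calibration takes no time and is no camera call.
- ticket.close_job(): hands the job in; it is judged then, once.
Trained networks look in the newest picture that a camera, given by its name, has taken for a name from the list of things; names that differ only in an ending like _2 or _b are one class to them, and where a whole thing is asked for, a point or a joint stands for the part that bears it (a point fixed in the world has none). Each returns a list of dicts, best first, with "confidence" (0 to 1); they miss things now and then, are a little off and sometimes report something else, mostly with a low value. They report only what shows in the picture. A call takes as long as a camera call.
- finder.boxes_of(target, camera): "box" ([left, top, right, bottom] in pixels, round what is visible of it).
- finder.silhouettes(target, camera): "region" (420x560 bool, what is visible of it) and "box" ([left, top, right, bottom] in pixels, round what is visible of it).
- finder.pinpoint(target, camera): "uv" ([column, row] in pixels: a listed point, or the origin of a listed thing).
The state is a dict: "time": time; "joint_positions": joint angles; "dq": joint speeds; "tau": joint torques, N m; "tool_pos": TCP position; "tcp_rot": TCP orientation; "contact_force": force on the tool from outside, world axes, zero at the start; "moment": the same for the moment, N m; "grip_width": finger opening in mm; "finger_force": force on a finger pad.
Only numpy, scipy, OpenCV 4.12 (cv2) and the standard library are available. Lean on these libraries where they do the work, as an engineer would, in place of code of your own. Each camera call takes 0.05 s, during which the arm holds its last target. There are 200 camera calls.

## Working session

There is one attempt and no reset: what is moved stays moved. The work goes in short steps, Python scripts to look and compute and a tool call to move; the robot and the scene stay as the last step left them, time stands still between calls to the robot, and variables do not carry over. Pictures are saved under pics/ and viewed, at most 10 in all, crops included, and the job is handed in when it is done.

Besides the shell and the picture viewer there is one more tool, called after ">>>" by a JSON object that holds its "api" and its "payload", one argument or row to a line. send_rows: Moves the arm, as the interface text tells. Its arguments: {"type":"object","properties":{"offset":{"type":"array"},"delta_rot":{"type":"array"},"grip":{"type":"number"}},"required":["offset","delta_rot"]}

```bash
mkdir -p pics; ls; cat > h.py <<'E'
import numpy as np, cv2
from plant import get_obs, optics, ticket, finder
from scipy.spatial.transform import Rotation as R
def ray(cam,uv):
    c=optics.get_calibration(cam);T=np.array(c["world_from_camera"])
    d=T[:3,:3]@np.array([(uv[0]-c["cx"])/c["fx"],(uv[1]-c["cy"])/c["fy"],1.]);return T[:3,3],d
def onz(cam,uv,z):
    o,d=ray(cam,uv);return o+d*(z-o[2])/d[2]
def proj(cam,p):
    c=optics.get_calibration(cam);T=np.array(c["world_from_camera"])
    q=T[:3,:3].T@(np.asarray(p,float)-T[:3,3]);return np.array([c["fx"]*q[0]/q[2]+c["cx"],c["fy"]*q[1]/q[2]+c["cy"]])
def save(cam,name,img=None):
    img=optics.capture(cam) if img is None else img
    cv2.imwrite(f"pics/{name}.png",cv2.cvtColor(img,cv2.COLOR_RGB2BGR));return img
E
python3 - <<'E'
from h import *
np.set_printoptions(precision=1,suppress=True)
a=save("scene","s0");b=save("top","t0")
zs=dict(warmer=0,cooling_plate=0,slide_tray=44,lifter=0,lifter_grip=47,lifter_tip=0,vial=44,carton=0,kidney_dish=0,jar_yellow=0,ointment_tube=0)
for cam in("scene","top"):
    print(cam,np.array(optics.get_calibration(cam)["world_from_camera"])[:3,3])
    for k,z in zs.items():
        r=finder.pinpoint(k,cam)
        if r: print(k,r[0]["confidence"],np.array(r[0]["uv"]),onz(cam,r[0]["uv"],z))
o=get_obs();print(o["tool_pos"],o["tcp_rot"],o["time"])
E
```

```text
pics
scene [-10.5 629.1 942. ]
warmer 0.77 [224.7 258.8] [541.5 323.4   0. ]
cooling_plate 0.6 [340.4 166.4] [ 584.6 -162.     0. ]
slide_tray 0.81 [220.2 238.7] [573.7 309.5  44. ]
lifter 0.8 [308.2 218.9] [496.3  62.4  -0. ]
lifter_grip 0.96 [328.1 230. ] [409.4  76.6  47. ]
lifter_tip 0.67 [298.2 202.6] [559.9  42.5   0. ]
vial 0.8 [235.7 263.3] [487.1 324.8  44. ]
carton 0.78 [303.3 263.9] [395.  176.4   0. ]
kidney_dish 0.79 [146.6 314.7] [534.4 560.8   0. ]
jar_yellow 0.97 [185.1 229.4] [691.7 349.3   0. ]
ointment_tube 0.76 [203.6 334.7] [403.9 485.7   0. ]
top [ 302.1  173.  1528.2]
warmer 0.97 [226.8 199.3] [552.1 324.8   0. ]
cooling_plate 0.68 [390. 193.] [ 580.5 -169.2    0. ]
slide_tray 0.9 [224.  192.3] [565.7 329.4  44. ]
lifter 0.8 [313.7 216.7] [503.8  61.4   0. ]
lifter_grip 0.88 [311.3 243. ] [420.7  71.2  47. ]
lifter_tip 0.92 [317.2 202.8] [546.4  51.1   0. ]
vial 0.63 [223.3 219.5] [484.9 328.8  44. ]
carton 0.83 [272.1 247.3] [409.4 184.9   0. ]
kidney_dish 0.71 [146.9 202.7] [537.3 566.4   0. ]
jar_yellow 0.75 [221.5 153.5] [694.2 345.7   0. ]
ointment_tube 0.64 [173.3 247.4] [403.6 480.    0. ]
[ 237.2 -468.4  226.8] [3.1 0.  0.5] 1.2
```

```bash
python3 - <<'E'
from h import *
a=cv2.imread("pics/s0.png");b=cv2.imread("pics/t0.png")
cv2.imwrite("pics/s0c.png",cv2.resize(a[120:370,100:420],(768,600),interpolation=cv2.INTER_CUBIC))
cv2.imwrite("pics/t0c.png",cv2.resize(b[130:290,130:450],(800,400),interpolation=cv2.INTER_CUBIC))
print(get_obs()["tcp_rot"])
E
```

```text
[3.14145754e+00 6.02439711e-05 4.68842854e-01]
```

View pics/s0c.png

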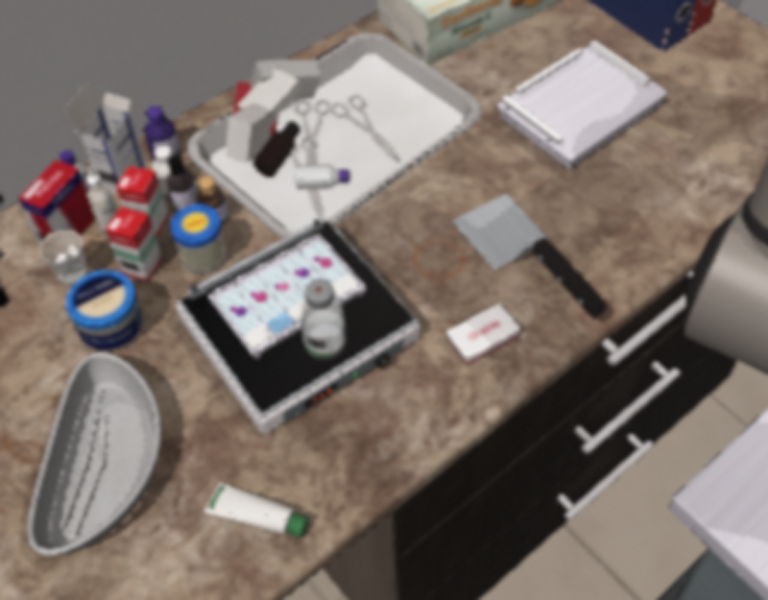

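View pics/t0c.png

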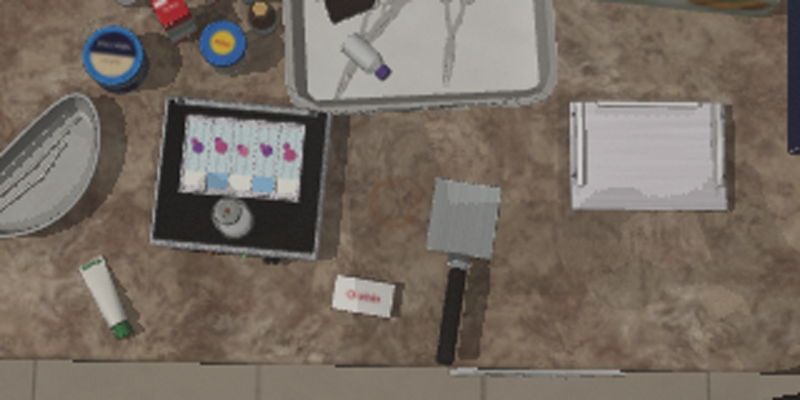

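```bash
cat > fit.py <<'E'
from h import *
from scipy.optimize import minimize
import itertools
def box(x0,x1,y0,y1,z0,z1): return np.array(list(itertools.product((x0,x1),(y0,y1),(z0,z1))),float)
t=np.linspace(0,2*np.pi,24,endpoint=False)
M=dict(warmer=[box(-90,90,-100,100,0,44)],
 cooling_plate=[box(-65,65,-92,92,0,30),box(-38,62,-84,84,30,39)],
 slide_tray=[box(-46,46,-70,70,0,12)],
 lifter=[box(-44,44,-40,40,0,2.5),np.vstack([box(-46,-44,-13,13,0,3),box(-68,-66,-13,13,38,50)]),box(-178,-66,-10,10,38,56)],
 vial=[np.vstack([np.c_[21.5*np.cos(t),21.5*np.sin(t),0*t],np.c_[21.5*np.cos(t),21.5*np.sin(t),0*t+62]]),np.vstack([np.c_[15*np.cos(t),15*np.sin(t),0*t+55],np.c_[15*np.cos(t),15*np.sin(t),0*t+98]])])
S=4
def render(cam,parts,p,z):
    m=np.zeros((420*S,560*S),np.uint8);r=R.from_euler("z",p[2]/100).as_matrix()
    for P in parts:
        W=P@r.T+[p[0],p[1],z];uv=np.array([proj(cam,w) for w in W])
        h=cv2.convexHull(((uv+.5)*S-.5).astype(np.float32))
        cv2.fillConvexPoly(m,np.round(h*16).astype(np.int32),255,cv2.LINE_AA,4)
    return cv2.resize(m,(560,420),interpolation=cv2.INTER_AREA)/255.
def masks(name,occ=(),cams=("scene","top")):
    out={}
    for cam in cams:
        r=finder.silhouettes(name,cam)
        if not r: continue
        ig=np.zeros((420,560),bool)
        for o in occ:
            q=finder.silhouettes(o,cam)
            if q: ig|=cv2.dilate(q[0]["region"].astype(np.uint8),np.ones((3,3)))>0
        out[cam]=(r[0]["region"].astype(float),ig)
    return out
def fit(name,p0,z,occ=(),cams=("scene","top"),yaw=True,ms=None):
    ms=ms or masks(name,occ,cams);res={}
    for cs in [list(ms)]+[[c] for c in ms]*(len(ms)>1):
        def f(q):
            p=[q[0],q[1],q[2] if yaw else 0]
            return sum((np.abs(render(c,M[name],p,z)-ms[c][0])*~ms[c][1]).sum()/ms[c][0].sum() for c in cs)
        s=np.array([p0[0],p0[1],p0[2]*100]);n=3 if yaw else 2
        sim=np.vstack([s[:n]]+[s[:n]+d for d in np.diag([12,12,10][:n])])
        o=minimize(f,s[:n],method="Nelder-Mead",options=dict(initial_simplex=sim,xatol=.1,fatol=1e-4,maxiter=120))
        print(name,cs,np.round(o.x,1),"err",round(o.fun,3),flush=True);res[tuple(cs)]=o.x
    return res
E
cat > r1.py <<'E'
from fit import *
save("scene","s1");save("top","t1")
fit("warmer",[550,325,-.05],0,("vial","slide_tray"))
fit("slide_tray",[568,325,-.05],44,("vial",))
fit("cooling_plate",[580,-167,0],0)
fit("lifter",[502,61,-.1],0)
fit("vial",[486,327,0],44,yaw=False)
E
time python3 r1.py
```

```text
warmer ['scene', 'top'] [545.7 322.3  -7.3] err 0.215
warmer ['scene'] [548.1 321.4  -7.8] err 0.086
warmer ['top'] [541.7 323.2  -7.4] err 0.103
slide_tray ['scene', 'top'] [563.8 320.5  -7.2] err 0.1
slide_tray ['scene'] [564.9 319.5  -7.1] err 0.05
slide_tray ['top'] [562.7 321.2  -6.2] err 0.035
cooling_plate ['scene', 'top'] [ 5.842e+02 -1.633e+02 -1.000e-01] err 0.181Traceback (most recent call last):
  File "r1.py", line 5, in <module>
    fit("cooling_plate",[580,-167,0],0)
    ~~~^^^^^^^^^^^^^^^^^^^^^^^^^^^^^^^^
  File "fit.py", line 38, in fit
    o=minimize(f,s[:n],method="Nelder-Mead",options=dict(initial_simplex=sim,xatol=.1,fatol=1e-4,maxiter=120))
    res = _minimize_neldermead(fun, x0, args, callback, bounds=bounds,
                               **options)
    fxr = func(xr)
    fx = function(np.copy(x), *(wrapper_args + args))
  File "fit.py", line 35, in f
    return sum((np.abs(render(c,M[name],p,z)-ms[c][0])*~ms[c][1]).sum()/ms[c][0].sum() for c in cs)
  File "fit.py", line 35, in <genexpr>
    return sum((np.abs(render(c,M[name],p,z)-ms[c][0])*~ms[c][1]).sum()/ms[c][0].sum() for c in cs)
                       ~~~~~~^^^^^^^^^^^^^^^
  File "fit.py", line 15, in render
    W=P@r.T+[p[0],p[1],z];uv=np.array([proj(cam,w) for w in W])
                                       ~~~~^^^^^^^
  File "h.py", line 10, in proj
    c=optics.get_calibration(cam);T=np.array(c["world_from_camera"])
ValueError: time passes only in moves, steps and waits

real	0m6.838s
user	0m4.277s
sys	0m0.781s
```

```bash
python3 - <<'E'
s=open("h.py").read()
s=s.replace("def ray(","_C={}\ndef cal(cam):\n    if cam not in _C: _C[cam]=optics.get_calibration(cam)\n    return _C[cam]\ndef ray(",1).replace("c=optics.get_calibration(cam);","c=cal(cam);")
open("h.py","w").write(s)
E
sed -i '2d;3,4d' r1.py; python3 r1.py; python3 -c "
from h import *
print(get_obs()['time'])"
```

```text
cooling_plate ['scene', 'top'] [ 5.842e+02 -1.633e+02 -1.000e-01] err 0.181
cooling_plate ['scene'] [ 587.5 -167.6    1.7] err 0.075
cooling_plate ['top'] [ 581.2 -161.1    1.9] err 0.084
lifter ['scene', 'top'] [504.3  56.8 -14.3] err 0.269
lifter ['scene'] [506.6  55.7 -14.6] err 0.161
lifter ['top'] [502.1  57.9 -13.8] err 0.078
vial ['scene', 'top'] [488.8 327. ] err 0.248
vial ['scene'] [493.6 324.1] err 0.137
vial ['top'] [488.8 327.4] err 0.097
2.2
```

>>> {"api": "send_rows", "payload": {
  "offset": [
    [0.35,-0.35,0],
    [0.7,-0.7,0],
    [1,-1,0]
  ],
  "delta_rot": [
    [0,0,0],
    [0,0,0],
    [0,0,0]
  ],
  "grip": 0.8
}}

```text
time: 2.58
tool_pos: [290.3, -305.2, 226.8]
tcp_rot: [3.141, -0.0, 0.469]
contact_force: [0.1, -0.0, 0.3]
grip_width: 74.2
finger_force: 0.0
```

>>> {"api": "send_rows", "payload": {
  "offset": [
    [0.35,-0.35,0],
    [0.7,-0.7,0],
    [1,-1,0]
  ],
  "delta_rot": [
    [0,0,0],
    [0,0,0],
    [0,0,0]
  ]
}}

```text
time: 2.95
tool_pos: [343.2, -143.9, 227.0]
tcp_rot: [3.141, -0.001, 0.469]
contact_force: [1.4, -0.7, -0.1]
grip_width: 73.6
finger_force: 0.0
```

>>> {"api": "send_rows", "payload": {
  "offset": [
    [0.35,-0.35,0],
    [0.7,-0.7,0],
    [1,-1,0]
  ],
  "delta_rot": [
    [0,0,0],
    [0,0,0],
    [0,0,0]
  ]
}}

```text
time: 3.32
tool_pos: [396.1, 17.5, 227.0]
tcp_rot: [3.141, -0.001, 0.469]
contact_force: [0.6, -0.5, 0.5]
grip_width: 73.5
finger_force: 0.0
```

>>> {"api": "send_rows", "payload": {
  "offset": [
    [0.35,-0.35,0],
    [0.7,-0.7,0],
    [1,-1,0]
  ],
  "delta_rot": [
    [0,0,0],
    [0,0,0],
    [0,0,0]
  ]
}}

```text
time: 3.7
tool_pos: [449.0, 179.0, 226.8]
tcp_rot: [3.141, -0.001, 0.47]
contact_force: [0.5, 0.2, -0.4]
grip_width: 73.6
finger_force: 0.0
```

>>> {"api": "send_rows", "payload": {
  "offset": [
    [0,0,0],
    [0,0,0],
    [0,0,0],
    [0,0,0]
  ],
  "delta_rot": [
    [0,0,0.028],
    [0,0,0.056],
    [0,0,0.086],
    [0,0,0.086]
  ]
}}

```text
time: 4.2
tool_pos: [448.6, 176.7, 226.7]
tcp_rot: [3.142, -0.0, -0.07]
contact_force: [-1.1, 0.2, -0.2]
grip_width: 73.3
finger_force: 0.0
```

>>> {"api": "send_rows", "payload": {
  "offset": [
    [0.13,-0.5,0],
    [0.25,-1,0]
  ],
  "delta_rot": [
    [0,0,0],
    [0,0,0]
  ]
}}

```text
time: 4.45
tool_pos: [487.9, 295.2, 227.2]
tcp_rot: [-3.141, -0.001, -0.069]
contact_force: [1.8, -1.0, 0.5]
grip_width: 73.4
finger_force: 0.0
```

>>> {"api": "send_rows", "payload": {
  "offset": [
    [0,-0.27,0],
    [0,-0.27,0.3],
    [0,-0.27,0.6],
    [0,-0.27,0.9],
    [0,-0.27,0.9]
  ],
  "delta_rot": [
    [0,0,0],
    [0,0,0],
    [0,0,0],
    [0,0,0],
    [0,0,0]
  ]
}}

```text
time: 5.08
tool_pos: [487.8, 325.7, 116.1]
tcp_rot: [3.138, 0.005, -0.068]
contact_force: [-0.8, -0.7, 0.7]
grip_width: 73.6
finger_force: 0.0
```

```bash
python3 - <<'E'
from h import *
a=save("scene","s2");b=save("top","t2")
a=cv2.resize(a[200:320,170:320],(750,600))
save("",'s2c',a)
o=get_obs();print(o["tool_pos"],o["contact_force"])
E
```

```text
[489.97170867 326.78060676 119.66541594] [-1.81011712  0.75220771  0.80873493]
```

View pics/s2c.png

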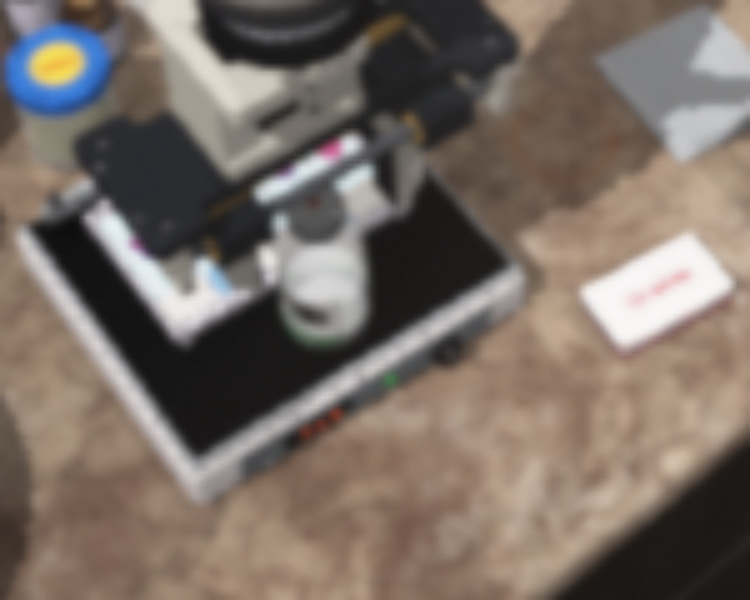

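```bash
python3 - <<'E'
from h import *
print(onz("scene",(170+318/5-.5,200+200/5-.5),142), onz("scene",(170+327/5-.5,200+330/5-.5),44), proj("scene",(490,327,120)))
E
```

```text
[488.67988512 322.92875653 142.        ] [483.25559807 330.19069773  44.        ] [232.04941529 245.53427384]
```

>>> {"api": "send_rows", "payload": {
  "offset": [
    [0,0,0.17],
    [0,0,0.33],
    [0,0,0.33]
  ],
  "delta_rot": [
    [0,0,0],
    [0,0,0],
    [0,0,0]
  ]
}}

```text
time: 5.55
tool_pos: [489.6, 326.6, 79.8]
tcp_rot: [-3.142, -0.0, -0.071]
contact_force: [0.5, -0.3, 0.1]
grip_width: 73.3
finger_force: 0.0
```

>>> {"api": "send_rows", "payload": {
  "offset": [
    [0,0,0],
    [0,0,0],
    [0,0,0],
    [0,0,0],
    [0,0,0]
  ],
  "delta_rot": [
    [0,0,0],
    [0,0,0],
    [0,0,0],
    [0,0,0],
    [0,0,0]
  ],
  "grip": 0.3
}}

```text
time: 6.18
tool_pos: [489.6, 326.7, 79.5]
tcp_rot: [-3.141, -0.001, -0.072]
contact_force: [-0.0, -0.1, 3.7]
grip_width: 42.0
finger_force: 30.0
```

>>> {"api": "send_rows", "payload": {
  "offset": [
    [0,0,-0.25],
    [0,0,-0.5],
    [0.1,0.4,-0.5],
    [0.2,0.8,-0.5],
    [0.23,1,-0.5]
  ],
  "delta_rot": [
    [0,0,0],
    [0,0,0],
    [0,0,0],
    [0,0,0],
    [0,0,0]
  ]
}}

```text
time: 6.8
tool_pos: [508.4, 202.7, 138.8]
tcp_rot: [3.141, 0.0, -0.073]
contact_force: [-0.8, 1.1, 0.1]
grip_width: 42.1
finger_force: 30.0
```

>>> {"api": "send_rows", "payload": {
  "offset": [
    [0,0.25,0],
    [0,0.46,0],
    [0,0.46,0.4],
    [0,0.46,0.75],
    [0,0.46,0.75]
  ],
  "delta_rot": [
    [0,0,0],
    [0,0,0],
    [0,0,0],
    [0,0,0],
    [0,0,0]
  ]
}}

```text
time: 7.42
tool_pos: [501.9, 149.4, 46.4]
tcp_rot: [3.14, 0.007, -0.072]
contact_force: [0.5, 0.9, -0.8]
grip_width: 42.3
finger_force: 30.0
```

>>> {"api": "send_rows", "payload": {
  "offset": [
    [0,0,0.05],
    [0,0,0.09],
    [0,0,0.112],
    [0,0,0.115],
    [0,0,0.115]
  ],
  "delta_rot": [
    [0,0,0],
    [0,0,0],
    [0,0,0],
    [0,0,0],
    [0,0,0]
  ]
}}

```text
time: 8.05
tool_pos: [504.6, 149.9, 35.6]
tcp_rot: [-3.142, -0.001, -0.071]
contact_force: [0.4, 0.8, -0.3]
grip_width: 42.0
finger_force: 30.0
```

>>> {"api": "send_rows", "payload": {
  "offset": [
    [0,0,0],
    [0,0,0],
    [0,0,0],
    [0,0,0]
  ],
  "delta_rot": [
    [0,0,0],
    [0,0,0],
    [0,0,0],
    [0,0,0]
  ],
  "grip": 0.65
}}

```text
time: 8.55
tool_pos: [504.4, 149.8, 35.4]
tcp_rot: [3.142, -0.0, -0.072]
contact_force: [0.2, 0.4, -0.6]
grip_width: 59.5
finger_force: 0.0
```

>>> {"api": "send_rows", "payload": {
  "offset": [
    [0,0,-0.15],
    [0,0,-0.5],
    [0,0,-1],
    [0,0,-1]
  ],
  "delta_rot": [
    [0,0,0],
    [0,0,0],
    [0,0,0],
    [0,0,0]
  ]
}}

```text
time: 9.05
tool_pos: [507.2, 150.3, 159.9]
tcp_rot: [-3.14, -0.01, -0.071]
contact_force: [-0.6, -0.3, -0.8]
grip_width: 60.0
finger_force: 0.0
```

```bash
cat > r2.py <<'E'
from fit import *
save("scene","s3");save("top","t3")
fit("vial",[505,150,0],0,yaw=False)
fit("warmer",[546,322,-.07],0,("slide_tray",))
fit("slide_tray",[564,321,-.07],44)
o=get_obs();print(o["tool_pos"],o["time"])
E
python3 r2.py
```

```text
vial ['scene', 'top'] [502.5 151.4] err 1.738
vial ['scene'] [509.  145.6] err 0.154
vial ['top'] [483.8 153.3] err 1.505
warmer ['scene', 'top'] [544.3 322.4  -6.9] err 0.381
warmer ['scene'] [548.  321.7  -7.5] err 0.073
warmer ['top'] [541.6 322.3  -6.7] err 0.264
slide_tray ['scene', 'top'] [563.5 321.5  -6.9] err 0.171
slide_tray ['scene'] [566.5 319.1  -6.2] err 0.082
slide_tray ['top'] [562.7 321.9  -5.8] err 0.073
[504.14220111 149.79806472 154.57876778] 9.55
```

>>> {"api": "send_rows", "payload": {
  "offset": [
    [-0.23,0.24,0],
    [-0.46,0.48,0],
    [-0.684,0.717,0],
    [-0.684,0.717,0.3],
    [-0.684,0.717,0.6],
    [-0.684,0.717,0.75],
    [-0.684,0.717,0.75]
  ],
  "delta_rot": [
    [0,0,0.004],
    [0,0,0.008],
    [0,0,0.0113],
    [0,0,0.0113],
    [0,0,0.0113],
    [0,0,0.0113],
    [0,0,0.0113]
  ]
}}

```text
time: 10.42
tool_pos: [415.4, 69.9, 64.2]
tcp_rot: [3.141, 0.003, -0.143]
contact_force: [-0.4, 0.8, 0.6]
grip_width: 59.5
finger_force: 0.0
```

```bash
python3 - <<'E'
from fit import *
a=save("scene","s4");b=save("top","t4")
save("",'s4c',cv2.resize(a[170:290,250:400],(750,600)))
fit("vial",[505,150,0],0,yaw=False,cams=("top",))
o=get_obs();print(o["tool_pos"],o["tcp_rot"],proj("scene",o["tool_pos"]))
E
```

```text
vial ['top'] [503.1 151.7] err 0.094
[417.00715698  69.92679756  66.00156056] [-3.14149856e+00 -1.39895195e-03 -1.42469690e-01] [328.55890507 222.57559879]
```

View pics/s4c.png

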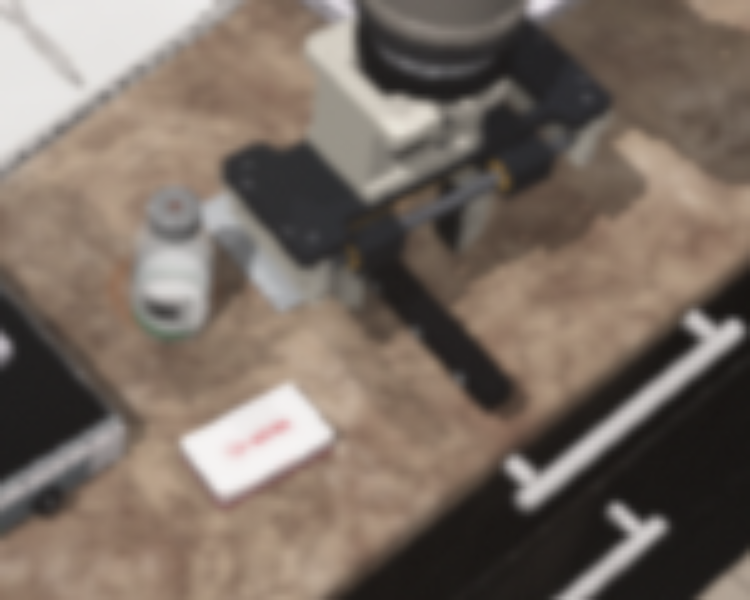

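>>> {"api": "send_rows", "payload": {
  "offset": [
    [0,0,0.15],
    [0,0,0.3],
    [0,0,0.313],
    [0,0,0.313]
  ],
  "delta_rot": [
    [0,0,0],
    [0,0,0],
    [0,0,0],
    [0,0,0]
  ]
}}

```text
time: 11.08
tool_pos: [417.0, 69.9, 28.5]
tcp_rot: [-3.142, -0.001, -0.142]
contact_force: [-0.9, -0.0, 0.0]
grip_width: 59.7
finger_force: 0.0
```

>>> {"api": "send_rows", "payload": {
  "offset": [
    [0,0,0],
    [0,0,0],
    [0,0,0],
    [0,0,0],
    [0,0,0],
    [0,0,0]
  ],
  "delta_rot": [
    [0,0,0],
    [0,0,0],
    [0,0,0],
    [0,0,0],
    [0,0,0],
    [0,0,0]
  ],
  "grip": 0
}}

```text
time: 11.82
tool_pos: [416.3, 69.9, 27.7]
tcp_rot: [3.141, 0.0, -0.143]
contact_force: [-0.3, 0.2, 0.4]
grip_width: 19.8
finger_force: 30.0
```

```bash
python3 - <<'E'
from fit import *
save("scene","s5");save("top","t5")
fit("lifter",[503,57,-.14],0)
o=get_obs();print(o["tool_pos"],o["tcp_rot"],o["moment"],o["contact_force"])
E
```

```text
lifter ['top'] [533.1  51.9 -52. ] err 2.444
[416.35202975  69.88849872  27.72943786] [ 3.14148383e+00  4.55266240e-05 -1.42502051e-01] [0.02307249 0.0884326  0.05705986] [-0.52012062 -0.51456084  0.90716501]
```

>>> {"api": "send_rows", "payload": {
  "offset": [
    [0,0,-0.1],
    [0,0,-0.3],
    [0,0,-0.6],
    [0,0,-0.9],
    [0,0,-1],
    [0,0,-1]
  ],
  "delta_rot": [
    [0,0,0],
    [0,0,0],
    [0,0,0],
    [0,0,0],
    [0,0,0],
    [0,0,0]
  ]
}}

```text
time: 12.78
tool_pos: [416.4, 69.9, 148.0]
tcp_rot: [-3.142, -0.001, -0.143]
contact_force: [1.6, 0.0, -2.1]
grip_width: 19.7
finger_force: 30.0
```

>>> {"api": "send_rows", "payload": {
  "offset": [
    [-0.1,-0.3,0],
    [-0.21,-0.65,0],
    [-0.31,-1,0]
  ],
  "delta_rot": [
    [0,0,0],
    [0,0,0],
    [0,0,0]
  ]
}}

```text
time: 13.15
tool_pos: [395.4, 194.8, 146.0]
tcp_rot: [3.14, 0.003, -0.143]
contact_force: [0.6, 0.5, -1.2]
grip_width: 19.8
finger_force: 30.0
```

>>> {"api": "send_rows", "payload": {
  "offset": [
    [-0.1,-0.35,0],
    [-0.21,-0.7,0],
    [-0.31,-1,0],
    [-0.315,-1,0]
  ],
  "delta_rot": [
    [0,0,0],
    [0,0,0],
    [0,0,-0.006],
    [0,0,-0.0118]
  ]
}}

```text
time: 13.65
tool_pos: [374.8, 319.6, 145.7]
tcp_rot: [3.14, 0.003, -0.064]
contact_force: [0.6, -0.0, -1.7]
grip_width: 19.3
finger_force: 30.0
```

>>> {"api": "send_rows", "payload": {
  "offset": [
    [0,-0.07,0],
    [0,-0.133,0.1],
    [0,-0.133,0.2],
    [0,-0.133,0.2],
    [0,-0.133,0.2]
  ],
  "delta_rot": [
    [0,0,0],
    [0,0,0],
    [0,0,0],
    [0,0,0],
    [0,0,0]
  ]
}}

```text
time: 14.28
tool_pos: [377.5, 333.7, 123.7]
tcp_rot: [3.141, 0.0, -0.069]
contact_force: [0.7, -0.1, -1.3]
grip_width: 20.0
finger_force: 30.0
```

```bash
python3 - <<'E'
from h import *
a=save("scene","s6");b=save("top","t6")
save("",'s6c',cv2.resize(a[190:320,170:330],(738,600)))
o=get_obs();print(o["tool_pos"],o["tcp_rot"],o["moment"],o["contact_force"])
for c in("scene","top"):
  for n in ("lifter_tip","lifter_grip","lifter"):
    r=finder.pinpoint(n,c); print(c,n,[(round(q["confidence"],2),np.round(q["uv"],1)) for q in r[:1]])
p=np.array(o["tool_pos"]);e=np.array([np.cos(o["tcp_rot"][2]),np.sin(o["tcp_rot"][2]),0])
for d in(88,132):
  w=p+e*d;w[2]-=28;print(w,proj("scene",w),proj("top",w))
E
```

```text
[377.61310534 333.9608967  124.04770455] [-3.14128953e+00 -6.28493751e-04 -6.88167381e-02] [ 0.04120743  0.15428207 -0.04623562] [-0.08987709 -0.08853552 -1.13003279]
scene lifter_tip [(0.83, array([230. , 244.1]))]
scene lifter_grip [(0.73, array([261.8, 274.9]))]
scene lifter [(0.56, array([240.1, 256.7]))]
top lifter_tip [(0.61, array([221.3, 209.8]))]
top lifter_grip [(0.41, array([223.1, 209.5]))]
top lifter [(0.68, array([221.1, 223.4]))]
[465.40481485 327.90980246  96.04770455] [238.73103953 258.00749857] [221.51221573 224.0848699 ]
[509.3006696  324.88425534  96.04770455] [228.67328884 245.79028601] [223.10132726 208.69458101]
```

View pics/s6c.png

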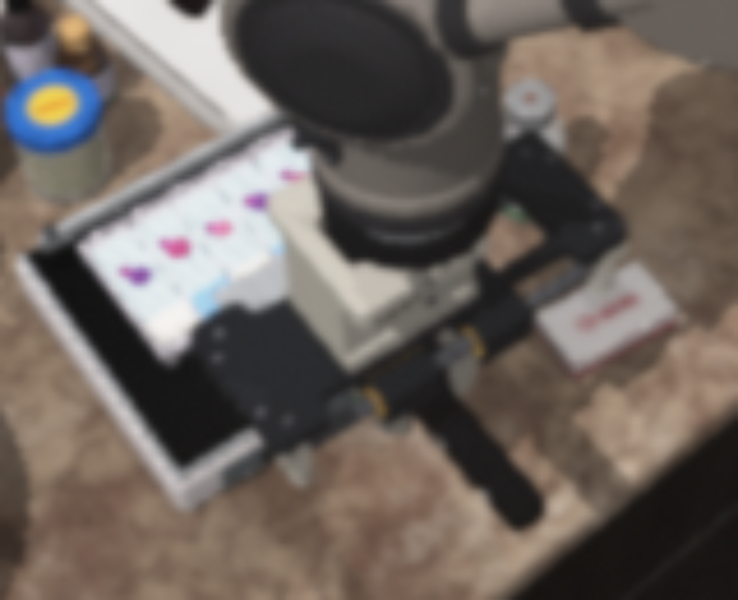

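>>> {"api": "send_rows", "payload": {
  "offset": [
    [-0.02,0,0.15],
    [-0.02,0,0.3],
    [-0.02,0,0.38],
    [-0.02,0,0.417],
    [-0.02,0,0.417],
    [-0.02,0,0.417]
  ],
  "delta_rot": [
    [0,0,0],
    [0,0,0],
    [0,0,0],
    [0,0,0],
    [0,0,0],
    [0,0,0]
  ]
}}

```text
time: 15.42
tool_pos: [375.3, 334.4, 74.2]
tcp_rot: [-3.141, -0.001, -0.068]
contact_force: [0.1, 0.7, -1.6]
grip_width: 19.8
finger_force: 30.0
```

>>> {"api": "send_rows", "payload": {
  "offset": [
    [0,0,0.004],
    [0,0,0.008],
    [0,0,0.012],
    [0,0,0.012]
  ],
  "delta_rot": [
    [0,0,0],
    [0,0,0],
    [0,0,0],
    [0,0,0]
  ]
}}

```text
time: 15.92
tool_pos: [375.0, 334.2, 72.2]
tcp_rot: [3.142, -0.0, -0.068]
contact_force: [-0.2, 0.1, -1.0]
grip_width: 19.8
finger_force: 30.0
```

```bash
python3 - <<'E'
from h import *
o=get_obs();print(o["tool_pos"],o["tcp_rot"],o["moment"],o["contact_force"])
optics.capture("top")
o=get_obs();print(o["tool_pos"],o["tcp_rot"],o["moment"],o["contact_force"])
E
```

```text
[374.95417505 334.20065912  72.22190719] [ 3.14151307e+00 -9.93559734e-05 -6.83979089e-02] [0.01959771 0.13577502 0.01839338] [-0.18715462  0.05521775 -1.00384222]
[374.95305198 334.21075761  72.24660751] [ 3.14155868e+00 -8.81126704e-05 -6.84147821e-02] [ 0.00810317  0.09719053 -0.00513191] [ 0.84687094 -0.561562   -1.73188459]
```

>>> {"api": "send_rows", "payload": {
  "offset": [
    [0,0,0.004],
    [0,0,0.006],
    [0,0,0.006],
    [0,0,0.006]
  ],
  "delta_rot": [
    [0,0,0],
    [0,0,0],
    [0,0,0],
    [0,0,0]
  ]
}}

```text
time: 16.48
tool_pos: [374.9, 334.2, 71.6]
tcp_rot: [3.142, -0.0, -0.068]
contact_force: [-0.9, -1.0, -0.6]
grip_width: 19.8
finger_force: 30.0
```

>>> {"api": "send_rows", "payload": {
  "offset": [
    [0,0,0.003],
    [0,0,0.005],
    [0,0,0.005],
    [0,0,0.005]
  ],
  "delta_rot": [
    [0,0,0],
    [0,0,0],
    [0,0,0],
    [0,0,0]
  ]
}}

```text
time: 16.98
tool_pos: [374.9, 334.2, 71.0]
tcp_rot: [3.142, -0.0, -0.068]
contact_force: [-2.4, -0.3, 2.3]
grip_width: 19.7
finger_force: 30.0
```

```bash
python3 - <<'E'
from h import *
for i in range(3):
    optics.capture("top")
    o=get_obs();print(o["tool_pos"],o["tcp_rot"],o["moment"],o["contact_force"])
E
```

```text
[374.85924012 334.17747992  70.99418328] [ 3.14149718e+00  4.21750210e-05 -6.84365753e-02] [0.05019459 0.26889475 0.02560465] [-2.51801347 -1.16560537  3.17597986]
[374.86243449 334.21512464  71.00871482] [ 3.14156185e+00  2.00596914e-06 -6.84139061e-02] [0.06415282 0.26801908 0.02530055] [-2.20417664 -1.17968193  2.92844293]
[374.86007258 334.20342079  71.00844459] [ 3.14152937e+00  3.10470486e-05 -6.84135419e-02] [-0.01407473  0.32349673  0.015945  ] [-1.81409879  0.19324104  2.23619666]
```

>>> {"api": "send_rows", "payload": {
  "offset": [
    [0.02,0,-0.003],
    [0.06,0,-0.003],
    [0.1,0,-0.003],
    [0.15,0,-0.003],
    [0.2,0,-0.003],
    [0.25,0,-0.003],
    [0.25,0,-0.003]
  ],
  "delta_rot": [
    [0,0,0],
    [0,0,0],
    [0,0,0],
    [0,0,0],
    [0,0,0],
    [0,0,0],
    [0,0,0]
  ]
}}

```text
time: 18.0
tool_pos: [405.9, 332.2, 71.3]
tcp_rot: [-3.141, -0.001, -0.069]
contact_force: [0.5, 0.4, -0.5]
grip_width: 19.8
finger_force: 30.0
```

```bash
python3 - <<'E'
from fit import *
a=save("scene","s7");b=save("top","t7")
o=get_obs();print(o["tool_pos"],o["tcp_rot"],o["moment"],o["contact_force"])
fit("slide_tray",[564,321,-.07],44,occ=("vial",),cams=("scene",))
save("",'s7c',cv2.resize(a[190:320,170:330],(738,600)))
E
```

```text
[405.36314737 332.16150951  71.27618002] [-3.14138094e+00 -8.62714362e-04 -6.86814059e-02] [ 0.06570422 -0.2822122  -0.02265267] [ 0.12220285 -0.73011688  0.04664358]
slide_tray ['scene'] [569.3 319.5 -10. ] err 0.76
```

View pics/s7c.png

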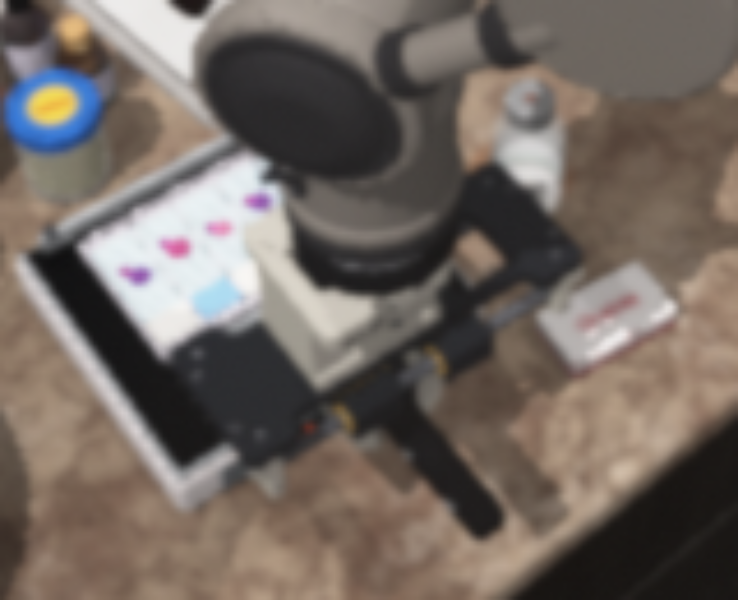

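>>> {"api": "send_rows", "payload": {
  "offset": [
    [0.05,0,0],
    [0.12,0,0],
    [0.19,0,0],
    [0.26,0,0],
    [0.32,0,0],
    [0.38,0,0],
    [0.42,0,0],
    [0.42,0,0]
  ],
  "delta_rot": [
    [0,0,0],
    [0,0,0],
    [0,0,0],
    [0,0,0],
    [0,0,0],
    [0,0,0],
    [0,0,0],
    [0,0,0]
  ]
}}

```text
time: 19.2
tool_pos: [456.1, 328.7, 71.6]
tcp_rot: [-3.141, -0.001, -0.069]
contact_force: [-0.6, -0.6, 3.3]
grip_width: 19.8
finger_force: 30.0
```

>>> {"api": "send_rows", "payload": {
  "offset": [
    [0.03,0,0],
    [0.06,0,0],
    [0.09,0,0],
    [0.12,0,0],
    [0.13,0,0],
    [0.13,0,0]
  ],
  "delta_rot": [
    [0,0,0],
    [0,0,0],
    [0,0,0],
    [0,0,0],
    [0,0,0],
    [0,0,0]
  ]
}}

```text
time: 19.95
tool_pos: [470.4, 327.7, 71.6]
tcp_rot: [3.142, 0.001, -0.068]
contact_force: [-3.9, -0.7, 5.3]
grip_width: 19.6
finger_force: 30.0
```

```bash
python3 - <<'E'
from fit import *
a=save("scene","s8");b=save("top","t8")
o=get_obs();print(o["tool_pos"],o["tcp_rot"],o["moment"],o["contact_force"])
for s in"78":
    globals()["i"+s]=cv2.imread(f"pics/s{s}.png")
# tray left part difference, s7 vs s8
d=cv2.absdiff(i7,i8)[225:275,180:215].max(2);print(d.max(),d.mean())
E
```

```text
[470.46859762 327.73450515  71.58679339] [ 3.14155786e+00  4.66000316e-04 -6.82802732e-02] [0.06511772 0.54932334 0.07040582] [-3.87507989 -0.56172873  6.30183661]
203 53.75028571428572
```

>>> {"api": "send_rows", "payload": {
  "offset": [
    [0,0,-0.01],
    [0,0,-0.03],
    [0,0,-0.06],
    [0,0,-0.1],
    [0,0,-0.15],
    [0,0,-0.2],
    [0,0,-0.23],
    [0,0,-0.23]
  ],
  "delta_rot": [
    [0,0,0],
    [0,0,0],
    [0,0,0],
    [0,0,0],
    [0,0,0],
    [0,0,0],
    [0,0,0],
    [0,0,0]
  ]
}}

```text
time: 21.05
tool_pos: [470.9, 327.7, 99.3]
tcp_rot: [-3.141, -0.001, -0.068]
contact_force: [0.7, 0.6, -3.3]
grip_width: 19.5
finger_force: 30.0
```

```bash
python3 - <<'E'
from fit import *
a=save("scene","s9");b=save("top","t9")
o=get_obs();print(o["tool_pos"],o["tcp_rot"],o["moment"],o["contact_force"])
save("",'s9c',np.hstack([cv2.resize(cv2.imread("pics/s8.png")[200:310,165:265,::-1],(400,440)),cv2.resize(a[200:310,165:265],(400,440))]))
E
```

```text
[470.61964055 327.5928849   98.7720352 ] [ 3.14137977e+00  1.40460981e-04 -6.83803014e-02] [ 0.10278962  0.24157779 -0.0044691 ] [ 0.03192294  0.48987181 -2.69230912]
```

View pics/s9c.png

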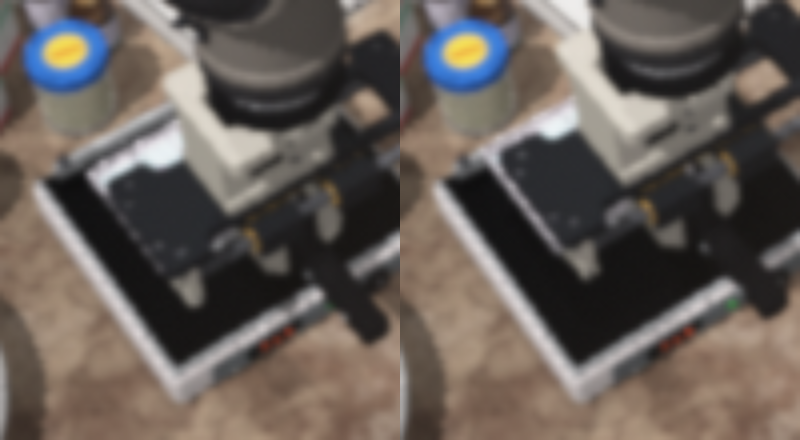

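>>> {"api": "send_rows", "payload": {
  "offset": [
    [0,0,-0.04],
    [0,0,-0.12],
    [0,0,-0.22],
    [0,0,-0.32],
    [0,0,-0.42],
    [0,0,-0.48],
    [0,0,-0.5],
    [0,0,-0.5]
  ],
  "delta_rot": [
    [0,0,0],
    [0,0,0],
    [0,0,0],
    [0,0,0],
    [0,0,0],
    [0,0,0],
    [0,0,0],
    [0,0,0]
  ]
}}

```text
time: 22.15
tool_pos: [470.6, 327.6, 158.8]
tcp_rot: [3.141, 0.0, -0.068]
contact_force: [-0.1, 0.2, -2.5]
grip_width: 19.8
finger_force: 30.0
```

>>> {"api": "send_rows", "payload": {
  "offset": [
    [0,0.04,0],
    [0.01,0.11,0],
    [0.03,0.22,0],
    [0.05,0.36,0],
    [0.06,0.52,0],
    [0.08,0.68,0],
    [0.09,0.84,0],
    [0.1,1,0]
  ],
  "delta_rot": [
    [0,0,0],
    [0,0,0],
    [0,0,0],
    [0,0,0],
    [0,0,0],
    [0,0,0],
    [0,0,0],
    [0,0,0]
  ]
}}

```text
time: 23.15
tool_pos: [474.5, 205.7, 159.0]
tcp_rot: [3.141, -0.0, -0.069]
contact_force: [0.4, -0.2, -3.3]
grip_width: 19.7
finger_force: 30.0
```

>>> {"api": "send_rows", "payload": {
  "offset": [
    [0.02,0.16,0],
    [0.03,0.33,0],
    [0.05,0.5,0],
    [0.06,0.67,0],
    [0.08,0.84,0],
    [0.1,1,0]
  ],
  "delta_rot": [
    [0,0,0],
    [0,0,0],
    [0,0,0],
    [0,0,0],
    [0,0,0],
    [0,0,0]
  ]
}}

```text
time: 23.9
tool_pos: [478.2, 85.2, 159.0]
tcp_rot: [3.141, -0.0, -0.069]
contact_force: [-0.0, 0.2, -2.9]
grip_width: 19.8
finger_force: 30.0
```

>>> {"api": "send_rows", "payload": {
  "offset": [
    [0.02,0.16,0],
    [0.03,0.33,0],
    [0.05,0.5,0],
    [0.06,0.67,0],
    [0.08,0.84,0],
    [0.1,1,0]
  ],
  "delta_rot": [
    [0,0,0],
    [0,0,0],
    [0,0,0],
    [0,0,0],
    [0,0,0],
    [0,0,0]
  ]
}}

```text
time: 24.65
tool_pos: [481.8, -35.4, 159.0]
tcp_rot: [3.141, -0.0, -0.068]
contact_force: [-0.6, 0.3, -3.3]
grip_width: 19.7
finger_force: 30.0
```

>>> {"api": "send_rows", "payload": {
  "offset": [
    [0.02,0.16,0],
    [0.03,0.33,0],
    [0.05,0.5,0],
    [0.06,0.67,0],
    [0.08,0.82,0],
    [0.1,0.95,0],
    [0.11,1,0],
    [0.11,1,0]
  ],
  "delta_rot": [
    [0,0,0],
    [0,0,-0.002],
    [0,0,-0.004],
    [0,0,-0.006],
    [0,0,-0.008],
    [0,0,-0.01],
    [0,0,-0.0124],
    [0,0,-0.0124]
  ]
}}

```text
time: 25.65
tool_pos: [486.8, -154.9, 158.9]
tcp_rot: [-3.142, 0.0, 0.009]
contact_force: [0.2, 0.2, -4.1]
grip_width: 19.9
finger_force: 30.0
```

```bash
python3 - <<'E'
from fit import *
a=save("scene","s10");b=save("top","t10")
o=get_obs();print(o["time"],o["tool_pos"],o["tcp_rot"],o["moment"],o["contact_force"])
save("",'s10c',np.hstack([cv2.resize(a[80:220,270:420],(430,400)),cv2.resize(b[150:250,330:430],(370,400))]))
E
```

```text
25.75 [ 486.7683238  -154.21099344  158.86716713] [-3.14136771e+00  2.43752753e-04  9.60642121e-03] [0.0869695  0.22079717 0.01476688] [ 0.54824855 -0.62909984 -3.0050813 ]
```

View pics/s10c.png

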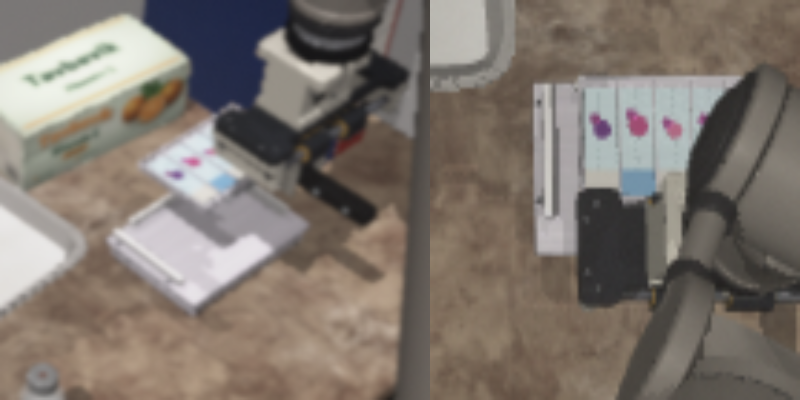

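```bash
python3 - <<'E'
from h import *
print("tray BL",onz("top",(369.2,168.75),140.9)); print("plate BL",onz("top",(357.3,170.75),30),"FL",onz("top",(358.2,213),30))
# scene: s10c left scale 2.867
f=lambda x,y:(270+x/2.867-.5,80+y/2.857-.5)
print("tray BL sc",onz("scene",f(138,163),138)); print("plate BL",onz("scene",f(108,240),30),"FL",onz("scene",f(195,312),30),"FR",onz("scene",f(310,226),30))
E
```

```text
tray BL [622.01742863 -81.04573456 140.9       ]
plate BL [640.83787716 -65.7431519   30.        ] FL [513.30140295 -67.75928239  30.        ]
tray BL sc [625.17425473 -85.12477095 138.        ]
plate BL [640.93196889 -67.96150961  30.        ] FL [506.5440692  -62.87331293  30.        ] FR [ 514.31113784 -250.5151231    30.        ]
```

```bash
python3 - <<'E'
from h import *
g=cv2.imread("pics/t0.png").astype(int)
s=g.sum(2)//3
print("rows avg 185-195 ,u352..372");print(s[185:195,352:372].mean(0).round()); print("u410..428");print(s[185:195,410:428].mean(0).round())
print("cols 385-395, v165..180");print(s[165:180,385:400].mean(1).round());print("v 205..220");print(s[205:220,385:400].mean(1).round())
for y in(-163+92,-163+75,-163-75,-163-92): print(y,proj("top",(580,y,30)))
for x in(583-65,583+65): print(x,proj("top",(x,-163,30)))
g=cv2.imread("pics/t10.png").sum(2)//3
print("t10 rows173-180 u352..380",g[173:181,352:380].mean(0).round())
E
```

```text
rows avg 185-195 ,u352..372
[112. 100.  96.  94.  88.  87. 161. 152. 145. 194. 196. 114. 123. 178.
 179. 179. 179. 179. 178. 178.]
u410..428
[175. 175. 175. 175. 151. 139. 139. 185. 175. 124.  71.  66.  68.  72.
 102. 103. 100.  97.]
cols 385-395, v165..180
[115. 113. 104.  97.  96. 110. 188. 137. 161. 167. 168. 175. 178. 175.
 173.]
v 205..220
[174. 174. 172. 164. 159. 155. 157. 153. 158.  98. 107. 109. 110. 110.
 110.]
-71 [359.17234109 190.80133645]
-88 [364.89516056 190.90341224]
-238 [415.42573601 191.80470727]
-255 [421.15651668 191.90692506]
518 [390.45415212 212.00918731]
648 [389.82587325 168.9797839 ]
t10 rows173-180 u352..380 [ 89.  89.  90.  93.  95.  93. 168. 146. 150. 194. 174. 106. 166. 168.
 167. 168. 164. 164. 136. 130. 183. 169. 158. 154. 171. 174. 184. 184.]
```

>>> {"api": "send_rows", "payload": {
  "offset": [
    [0,0.02,0.04],
    [0,0.042,0.12],
    [0,0.042,0.22],
    [0,0.042,0.34],
    [0,0.042,0.46],
    [0,0.042,0.58],
    [0,0.042,0.66],
    [0,0.042,0.69]
  ],
  "delta_rot": [
    [0,0,0],
    [0,0,0],
    [0,0,0],
    [0,0,0],
    [0,0,0],
    [0,0,0],
    [0,0,0],
    [0,0,0]
  ]
}}

```text
time: 26.75
tool_pos: [486.8, -159.5, 75.4]
tcp_rot: [-3.141, 0.001, 0.009]
contact_force: [0.4, 0.3, -3.0]
grip_width: 19.8
finger_force: 30.0
```

```bash
python3 - <<'E'
from h import *
a=save("scene","s11");b=save("top","t11")
o=get_obs();print(o["time"],o["tool_pos"],o["tcp_rot"],o["moment"],o["contact_force"])
s=b.astype(int).sum(2)//3
print("rows173-180 u352..380",s[173:181,352:380].mean(0).round())
print("cols 376-382 v165..180",s[165:180,376:382].mean(1).round())
save("",'s11c',np.hstack([cv2.resize(a[110:220,290:400],(400,400)),cv2.resize(b[150:250,330:430],(400,400))]))
e=onz("top",(0,0),0)
for y in(-159.2+1+70,-82.4): print(proj("top",(580,y,59)),proj("top",(580,y,30)))
E
```

```text
26.85 [ 487.01198303 -159.63064634   75.88276163] [-3.14152771e+00  2.29528810e-04  9.47505072e-03] [ 0.05603149  0.22209885 -0.04855076] [-0.43323339 -1.11649503 -3.24720648]
rows173-180 u352..380 [ 89.  89.  90.  93.  95.  93. 169. 146. 151. 195. 175. 106. 167. 169.
 141. 152. 152. 167. 167. 166. 168. 168. 172. 170. 169. 174. 175. 168.]
cols 376-382 v165..180 [120. 115. 108. 110. 114. 139. 199. 125. 156. 158. 188. 154. 179. 181.
 181.]
[366.68408091 189.12040444] [364.96249267 190.90461322]
[364.69391387 189.08495121] [363.00990708 190.86978568]
```

View pics/s11c.png

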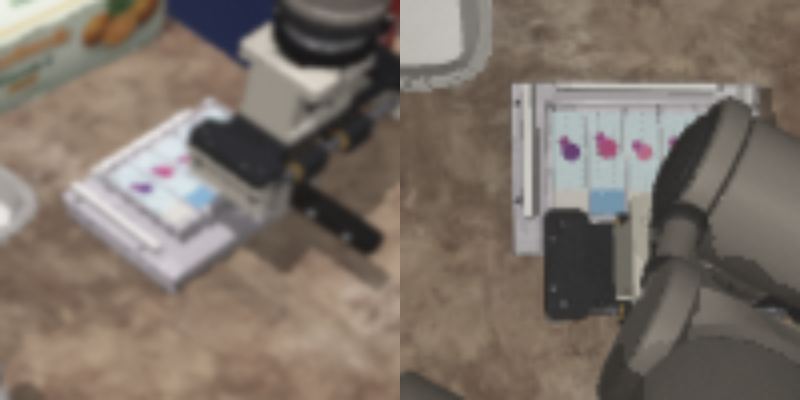

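>>> {"api": "send_rows", "payload": {
  "offset": [
    [0,0.013,0.02],
    [0,0.013,0.05],
    [0,0.013,0.08],
    [0,0.013,0.105],
    [0,0.013,0.125],
    [0,0.013,0.138],
    [0,0.013,0.147],
    [0,0.013,0.147]
  ],
  "delta_rot": [
    [0,0,0],
    [0,0,0],
    [0,0,0],
    [0,0,0],
    [0,0,0],
    [0,0,0],
    [0,0,0],
    [0,0,0]
  ]
}}

```text
time: 27.85
tool_pos: [487.2, -161.3, 58.6]
tcp_rot: [3.141, -0.0, 0.009]
contact_force: [-1.4, 0.5, -0.9]
grip_width: 19.3
finger_force: 30.0
```

```bash
python3 - <<'E'
from h import *
for i in range(3):
    b=optics.capture("top")
    o=get_obs();print(o["time"],o["tool_pos"],o["tcp_rot"],o["moment"],o["contact_force"])
s=b.astype(int).sum(2)//3
print("rows173-180 u352..380",s[173:181,352:380].mean(0).round())
E
```

```text
27.9 [ 487.19826432 -161.29108428   58.60804003] [ 3.14132781e+00 -4.17450551e-04  9.49187251e-03] [-0.01099714  0.14864143 -0.04296073] [ 0.0067594  -0.22296503 -1.58462961]
27.95 [ 487.20247563 -161.27618727   58.63831921] [ 3.14130451e+00 -4.39769438e-04  9.50598890e-03] [-0.01240736  0.15297162 -0.03968714] [ 0.03597032  0.11807648 -1.85498509]
28.0 [ 487.17519253 -161.25864781   58.61955423] [ 3.14135212e+00 -3.82132473e-04  9.47219105e-03] [ 0.04145496  0.12126376 -0.02105247] [-0.62475251  0.19250574 -1.88428593]
rows173-180 u352..380 [ 90.  90.  90.  94.  96.  93. 169. 146. 151. 194. 175. 107. 166. 166.
 154. 134. 162. 162. 164. 162. 164. 164. 179. 180. 168. 174. 174. 174.]
```

>>> {"api": "send_rows", "payload": {
  "offset": [
    [-0.02,0,0.002],
    [-0.08,0,0.002],
    [-0.18,0,0.002],
    [-0.3,0,0.002],
    [-0.45,0,0.002],
    [-0.62,0,0.002],
    [-0.8,0,0.002],
    [-0.92,0,0.002]
  ],
  "delta_rot": [
    [0,0,0],
    [0,0,0],
    [0,0,0],
    [0,0,0],
    [0,0,0],
    [0,0,0],
    [0,0,0],
    [0,0,0]
  ]
}}

```text
time: 29.0
tool_pos: [375.1, -162.1, 58.3]
tcp_rot: [-3.142, 0.0, 0.009]
contact_force: [0.3, 0.1, -1.7]
grip_width: 19.5
finger_force: 30.0
```

```bash
python3 - <<'E'
from fit import *
a=save("scene","s12");b=save("top","t12")
o=get_obs();print(o["time"],o["tool_pos"],o["tcp_rot"],o["moment"],o["contact_force"])
s=b.astype(int).sum(2)//3
print("rows173-180 u352..380",s[173:181,352:380].mean(0).round())
fit("slide_tray",[575,-160,0],30)
E
```

```text
29.1 [ 375.04454496 -161.96128939   58.29168447] [-3.14106884e+00  1.00311897e-03  8.50703697e-03] [0.02731019 0.15737885 0.01178468] [-0.07374207  0.26572181 -2.16024118]
rows173-180 u352..380 [ 99.  90.  91.  94.  96.  94. 182. 146. 151. 206. 190. 123. 182. 171.
 158. 145. 174. 175. 177. 174. 176. 177. 181. 180. 168. 174. 174. 174.]
slide_tray ['scene', 'top'] [ 581.1 -161.3    1.7] err 0.149
slide_tray ['scene'] [ 582.9 -164.7    2.5] err 0.068
slide_tray ['top'] [ 579.9 -160.     1. ] err 0.044
```

>>> {"api": "send_rows", "payload": {
  "offset": [
    [-0.08,0,-0.02],
    [-0.1,0,-0.15],
    [-0.1,0,-0.35],
    [-0.1,-0.2,-0.4],
    [-0.1,-0.5,-0.4],
    [0,-0.9,-0.4]
  ],
  "delta_rot": [
    [0,0,0],
    [0,0,0],
    [0,0,0],
    [0,0,0],
    [0,0,0],
    [0,0,0]
  ]
}}

```text
time: 29.95
tool_pos: [375.4, -53.7, 106.5]
tcp_rot: [3.141, -0.0, 0.008]
contact_force: [0.4, -0.1, -2.1]
grip_width: 19.7
finger_force: 30.0
```

>>> {"api": "send_rows", "payload": {
  "offset": [
    [0.15,-0.4,0],
    [0.3,-0.85,0],
    [0.3,-0.85,0.3],
    [0.3,-0.85,0.55],
    [0.3,-0.85,0.6],
    [0.3,-0.85,0.6],
    [0.3,-0.85,0.6]
  ],
  "delta_rot": [
    [0,0,0],
    [0,0,0],
    [0,0,0],
    [0,0,0],
    [0,0,0],
    [0,0,0],
    [0,0,0]
  ]
}}

```text
time: 30.82
tool_pos: [411.5, 47.8, 35.2]
tcp_rot: [3.141, -0.002, 0.009]
contact_force: [0.2, 0.4, -1.3]
grip_width: 19.8
finger_force: 30.0
```

>>> {"api": "send_rows", "payload": {
  "offset": [
    [0,0,0.02],
    [0,0,0.04],
    [0,0,0.052],
    [0,0,0.06],
    [0,0,0.06],
    [0,0,0.06]
  ],
  "delta_rot": [
    [0,0,0],
    [0,0,0],
    [0,0,0],
    [0,0,0],
    [0,0,0],
    [0,0,0]
  ]
}}

```text
time: 31.58
tool_pos: [410.5, 48.1, 27.4]
tcp_rot: [3.141, -0.0, 0.01]
contact_force: [-3.1, 0.7, 6.6]
grip_width: 20.1
finger_force: 30.0
```

Contact; release and rise.

>>> {"api": "send_rows", "payload": {
  "offset": [
    [0,0,-0.003],
    [0,0,-0.003],
    [0,0,-0.003],
    [0,0,-0.003],
    [0,0,-0.003]
  ],
  "delta_rot": [
    [0,0,0],
    [0,0,0],
    [0,0,0],
    [0,0,0],
    [0,0,0]
  ],
  "grip": 0.6
}}

```text
time: 32.2
tool_pos: [410.6, 48.1, 27.3]
tcp_rot: [3.141, 0.0, 0.009]
contact_force: [0.2, -1.0, 0.3]
grip_width: 54.8
finger_force: 0.0
```

>>> {"api": "send_rows", "payload": {
  "offset": [
    [0,0,-0.1],
    [0,0,-0.4],
    [0,0,-0.8],
    [0,0,-1]
  ],
  "delta_rot": [
    [0,0,0],
    [0,0,0],
    [0,0,0],
    [0,0,0]
  ]
}}

```text
time: 32.7
tool_pos: [411.5, 48.1, 150.5]
tcp_rot: [3.141, -0.004, 0.01]
contact_force: [0.1, 0.9, -0.1]
grip_width: 54.9
finger_force: 0.0
```

>>> {"api": "send_rows", "payload": {
  "offset": [
    [-0.1,0.4,-0.2],
    [-0.2,0.8,-0.5],
    [-0.2,1,-0.5],
    [-0.2,1,-0.5],
    [-0.2,1,-0.5]
  ],
  "delta_rot": [
    [0,0,0],
    [0,0,0],
    [0,0,0],
    [0,0,0],
    [0,0,0]
  ]
}}

```text
time: 33.33
tool_pos: [387.4, -71.5, 207.4]
tcp_rot: [-3.141, 0.0, 0.009]
contact_force: [-0.5, 0.4, -0.1]
grip_width: 55.0
finger_force: 0.0
```

```bash
python3 - <<'E'
from fit import *
a=save("scene","s13");b=save("top","t13")
o=get_obs();print(o["time"],o["tool_pos"])
fit("slide_tray",[580,-160,0],30)
fit("cooling_plate",[582,-162,0],0)
fit("lifter",[499,49,0],0)
fit("vial",[504,150,0],0,yaw=False)
save("",'s13c',np.hstack([cv2.resize(a[110:290,230:410],(400,400)),cv2.resize(b[150:270,290:430],(400,343))[[*range(343)]+[342]*57]]))
E
```

```text
33.425 [387.52330175 -71.15800238 207.19717218]
slide_tray ['scene', 'top'] [ 581.  -160.8    1.8] err 0.318
slide_tray ['scene'] [ 583.  -162.3    2.5] err 0.232
slide_tray ['top'] [ 579.7 -160.4    1. ] err 0.071
cooling_plate ['scene', 'top'] [ 583.3 -162.4    1.8] err 3.077
cooling_plate ['scene'] [ 588.3 -166.9    7.2] err 1.516
cooling_plate ['top'] [ 581.3 -162.3    1. ] err 1.504
lifter ['scene', 'top'] [498.3  48.6   0.7] err 0.26
lifter ['scene'] [502.4  48.4   1.8] err 0.172
lifter ['top'] [497.6  48.6  -0.5] err 0.063
vial ['scene', 'top'] [503.1 150.8] err 0.264
vial ['scene'] [509.2 145.8] err 0.125
vial ['top'] [502.4 150.6] err 0.08
```

View pics/s13c.png

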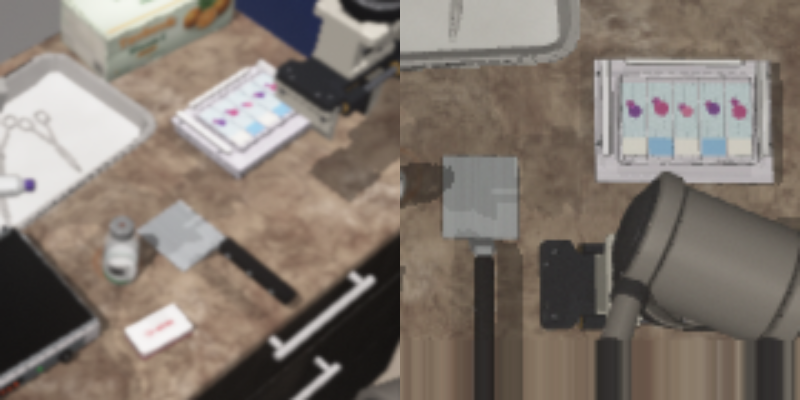

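```bash
python3 -c "
from h import *
print(ticket.close_job())"
```

```text
the job is handed in; nothing more can be done
None
```

I handed the job in at about 33 s (limit 72 s) with no verdict returned; the last pictures show the tray between the guides on the cooling plate, the lifter flat on the worktop and the vial standing upright.

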